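# Stand up the fallen can and close up its lane

## Robot

A 6-joint arm with a two-finger parallel gripper is mounted at the origin on a cart in front of the work surface, level with it; the furniture and walls round the work are solid. World frame = base frame: x ahead of the robot, y to its left, z up, the work surface at z = 0. Lengths are in m, angles in rad, forces in N, time in s.
With the tool pointing down it reaches from about 0.375 to 0.825 m from the base axis. Payload 5.5 kg.
Tool frame: the origin (TCP) lies at the very end of the fingers, on their centre line; the grasp point (between the pads) lies 19 mm behind it; z points along the fingers, y is the line along which they close (so a half turn about z gives the same grasp; the last joint's range is limited). The gripper opens to 85 mm and grips with 20 to 120 N. Pads are 22 mm wide; open, the fingers measure 114 mm over their backs; the gripper's body (76 mm by 85 mm) begins 54 mm behind the grasp point. The pads swing forward as they close: fully open they stand 13 mm farther back than shut.
Start: joints at [1.187, 0.314, -0.047, 1.21, 0, 1.571], TCP at [0.225, 0.556, 0.231] pointing down, gripper open.
Joint ranges: [-2.67, 2.67], [-0.69, 1.73], [-1.03, 1.25], [-2.08, 2.16], [-1.42, 1.45], [-3.14, 3.14]. Speed limits (rad/s): [2.39, 2.39, 3.01, 3.14, 3.14, 3.14].

## Interface

Orientations are given as [roll, pitch, yaw] about the fixed x, y, z axes, in that order (R = Rz(yaw) Ry(pitch) Rx(roll)).
In Python, from plant import state, cams, job gives the robot as it stands.
- The arm moves only by the tool jog_arm, never from a script. Its argument "plan" is a list of rows, each a list of 3 entries, a list of its own where there are three numbers: the shift along the tool's x, y, z as a fraction of full scale, then the turn, a rotation vector about the tool's x, y, z as a fraction of full scale, then the closure, from -1 (fully open) to 1 (shut). In form: [[[tx, ty, tz], [ax, ay, az], claw], ...]. A call has 1 to 20 rows; each row shifts and turns the commanded pose from where the row before left it, along the tool's axes as they then stand; what a row does not reach is not made up. Full scale, the value 1, is 20 mm for a shift and 5 degrees for a turn. A row lasts 1/10 s, in which the tool goes at most 50 mm and 8.59 degrees, less where a joint would pass 70% of its speed; a pose out of reach is approached as far as the arm can. A call with a number of a shift or a turn outside -1 to 1 is refused whole. A call with a gripper value outside its range is refused whole. The fingers move at their own pace and stop on an object; "newtons" is the grip in N (left out, the last holds). Time passes only in rows, so rows that do not move let the fingers close. It gives the time, the measured TCP pose, the force, the opening and the grip force at its end, in the units of the state.
- state(): the state, without advancing time (a new reading comes with each control period).
- cams.read_camera(name): name is "scene" or "top"; returns a dict with "frame" (420x560x3 uint8, red, green, blue), "vertical_fov" (degrees; the focal length in pixels is half the picture's height over the tangent of half this angle, whatever the lens; pixels are square), "cx", "cy" (the principal point, pixels), "R" (3x3) and "t" (3): a world point X has camera coordinates R X + t. Camera axes: x right, y down, z forward; pixel columns grow to the right and rows downward; lengths in m; the calibration is good to about 2 mm. A picture is of the moment at which its call begins. There is no depth.
- job.sign_off(): hands the job in; it is judged then, once.
The state is a dict: "t": time; "joint_pos": joint angles; "joint_vel": joint speeds; "tau": joint torques, N m; "position": TCP position; "tcp_rot": TCP orientation; "wrist_force": force on the tool from outside, world axes, zero at the start; "moment": the same for the moment, N m; "finger_gap": finger opening in m; "gripper_force": force on a finger pad.
Only numpy, scipy, OpenCV 4.12 (cv2) and the standard library are available. Lean on these libraries where they do the work, as an engineer would, in place of code of your own. Each camera call takes 0.05 s, during which the arm holds its last target. There are 200 camera calls.

## Task

In the stock tray, the third aerosol can of the near lane has fallen over backwards. Stand it upright again in its lane behind the other two, then slide that lane's follower up behind it, so that all three cans stand upright and close together against the front stop with the follower touching the last one. Do not knock over the standing cans, and leave the other lane and the things lying on the bench as they are.

Things in the scene. Friction and masses are not known exactly. Their poses are not given: they have to be found in the camera images.
- tray: grey steel stock tray, fixed, 192 mm (its x) by 558 mm (its y); origin under its centre on the bench top, z up. Two lanes run along y, floor at z = 6 mm. Near lane (cans): centre x = -47.5 mm, 76 mm wide between guides 15 mm high. Far lane: x = +47.5 mm, three glue bottles and their own follower, already up. Front stop: plate 45 mm high, inner face at y = +275 mm. Rear lip at y = -275 mm
- lane_front (a point): foot of the front stop's inner face in the middle of the near lane, at lane floor height; axes as the tray's (the lane runs back from here along -y)
- can_tipped: aerosol can with a white cap, cylinder 65 mm in diameter and 204 mm long over the cap (cap: the top 34 mm, 61 mm across), 0.35 kg; origin at the centre of its base, z along its axis from base to cap. It lies on its side along the near lane, base towards the standing cans, cap towards the follower
- can_front: aerosol can with a white cap, cylinder 65 mm in diameter and 204 mm long over the cap (cap: the top 34 mm, 61 mm across), 0.35 kg; origin at the centre of its base, z along its axis from base to cap. Stands in the near lane, next to the front stop
- can_mid: aerosol can with a white cap, cylinder 65 mm in diameter and 204 mm long over the cap (cap: the top 34 mm, 61 mm across), 0.35 kg; origin at the centre of its base, z along its axis from base to cap. Stands in the near lane, behind can_front
- follower (a joint): slide of the near lane's follower along the lane (m): 0 fully back, growing towards the front stop (tray +y); its pushing face is at tray y = -170 mm + this value, so 0.250 when three cans stand close together against the stop. It stays where it is left (a few newtons move it)
- follower_grip (a point): grip of the near lane's follower, axes as the tray's: upright black plastic fin 12 mm thick (tray x) and 44 mm long (tray y); this point lies in its middle, 8 mm below its top and 56 mm above the bench top, 70 mm behind the pushing face, which is a plate 68 mm wide with its top 42 mm above the lane floor
- bottle_a: glue bottle with a pointed white nozzle, 56 mm in diameter, 189 mm tall, standing in the far lane, nearest the front stop; origin at the centre of its base; to be left alone
- bottle_b: glue bottle with a pointed white nozzle, 56 mm in diameter, 189 mm tall, standing in the far lane, the middle one; origin at the centre of its base; to be left alone
- bottle_c: glue bottle with a pointed white nozzle, 56 mm in diameter, 189 mm tall, standing in the far lane, next to that lane's follower; origin at the centre of its base; to be left alone
- tape_measure: tape measure, 36x87x64 mm; on the bench between robot and tray, to be left alone; origin at the centre of its underside
- masking_tape: roll of masking tape lying flat, 100 mm across, 25 mm high; on the bench between robot and tray, to be left alone; origin at the centre of its underside
- screw_box_big: card screw box lying flat, 65x100x45 mm, with the smaller one on it; on the bench between robot and tray, to be left alone; origin at the centre of its underside
- screw_box_small: card screw box, 50x75x30 mm, on the bigger one; on the bench between robot and tray, to be left alone; origin at the centre of its underside
- padlock: padlock lying flat, 61x40x14 mm; on the bench between robot and tray, to be left alone; origin at the centre of its underside
Mind the look-alikes: they are no part of the job. What is shaped like the can_front but orange is not meant.

How it is judged:
On the way:
1. the fallen can stands upright on the floor of the near lane (x of can_tipped in the frame of tray between -0.0675 and -0.0275 m and angle between can_tipped's own z axis and vertical below 0.09 rad and z of can_tipped in the frame of tray below 0.012 m), for 0.3 s.
At the end, for the whole second after the job is handed in: All three cans stand on the floor of the near lane, upright within 5 degrees and at rest, in one row between the front stop and the follower, and the follower is up to within 8 mm of where the closed row puts it (all of step 1 and x of can_front in the frame of tray between -0.0675 and -0.0275 m and angle between each of can_front, can_mid's own z axis and vertical below 0.09 rad and z of each of can_front, can_mid in the frame of tray below 0.012 m and x of can_mid in the frame of tray between -0.0675 and -0.0275 m and y of can_front in the frame of tray above 0.2 m and y of can_mid in the frame of tray above 0.15 m and y of can_tipped in the frame of tray above 0.085 m and value of joint follower above 0.242 m and linear speed of each of can_front, can_mid, can_tipped below 0.02 m/s); the robot touches nothing.
It fails at once if a standing can is knocked over (angle between any of can_front, can_mid's own z axis and vertical above 0.6 rad).
It fails at once if a bottle of the other lane is shifted by more than 20 mm or knocked over (distance of any of bottle_a, bottle_b, bottle_c from where it was at the start of the episode above 0.02 m or angle between any of bottle_a, bottle_b, bottle_c's own z axis and vertical above 0.4 rad).
It fails at once if a thing lying on the bench in front of the tray is shifted by more than 30 mm (distance of any of tape_measure, masking_tape, screw_box_big, screw_box_small, padlock from where it was at the start of the episode above 0.03 m).
It also fails if it takes over 61 s, if anything falls off the work surface, if the arm or the gripper's body presses on something with over 40 N, if the wrist force passes 120 N, or if a joint passes its speed limit or range.

## Working session

There is one attempt and no reset: what is moved stays moved. The work goes in short steps, Python scripts to look and compute and a tool call to move; the robot and the scene stay as the last step left them, time stands still between calls to the robot, and variables do not carry over. Pictures are saved under pics/ and viewed, at most 10 in all, crops included, and the job is handed in when it is done.

Besides the shell and the picture viewer there is one more tool, called after "Emit:" as name(argument=value, ...) on one line, values as JSON. jog_arm: Moves the arm, as the interface text tells. Its arguments: {"type":"object","properties":{"plan":{"type":"array"},"newtons":{"type":"number"}},"required":["plan"]}

```bash
mkdir -p pics; python3 - <<'E'
from plant import state,cams,job
import cv2,numpy as np
for n in ("scene","top"):
    c=cams.read_camera(n); cv2.imwrite(f"pics/{n}0.png",c["frame"][:,:,::-1])
    np.savez(f"{n}0.npz",**c); print(n,c["vertical_fov"],c["cx"],c["cy"],np.round(c["R"],3).tolist(),np.round(c["t"],3).tolist())
print(state())
E
```

```text
scene 42.65851184208243 269.35612019999405 210.99549603849474 [[0.649, -0.76, 0.014], [-0.477, -0.422, -0.771], [0.592, 0.494, -0.637]] [-0.349, 0.323, 1.216]
top 48.197534415186375 281.03975936401014 209.02226158988296 [[0.02, -1.0, 0.011], [-0.981, -0.021, -0.193], [0.193, -0.007, -0.981]] [-0.005, 0.567, 1.036]
{'t': 0.1, 'joint_pos': array([ 1.18702118e+00,  3.14173552e-01, -4.79242808e-02,  1.21022775e+00,
       -1.85192181e-05,  1.57080338e+00]), 'joint_vel': array([ 0.00054401, -0.00115617,  0.00205998,  0.00057748, -0.00074255,
       -0.00026923]), 'tau': array([ 2.09535096e-05, -5.40766633e+01,  3.40542054e+01,  1.11172823e-02,
       -7.19426089e-05,  5.71757383e-06]), 'position': array([0.22447092, 0.55588438, 0.23053389]), 'tcp_rot': array([-3.14006339e+00,  1.85299769e-05,  2.75781048e+00]), 'wrist_force': array([ 0.19434965,  0.02562389, -0.11259086]), 'moment': array([-0.03969307, -0.02382111, -0.05422639]), 'gripper_force': 0.0, 'finger_gap': 0.08564335816446693}
```

View pics/scene0.png

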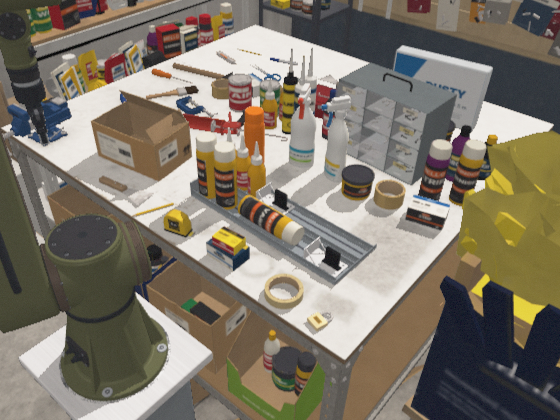

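View pics/top0.png

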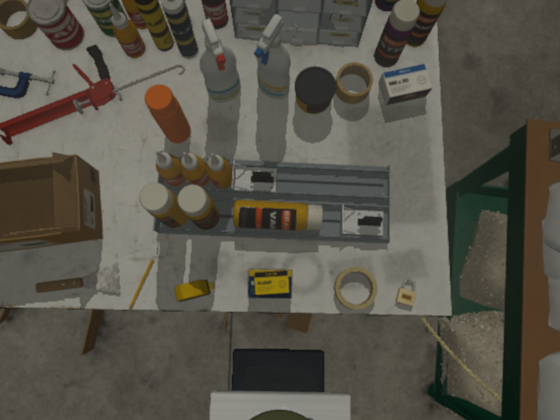

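The scene view shows the tray's near lane with two standing cans (205,165) and (225,172), the fallen can (270,220) and the follower (325,255). In the top view these are at (160,203), (198,205), (278,216) with cap at (315,217), and (365,221).

Candidates for the fallen can:
- The lying can at top (278,216).
- The orange upright one at top (167,113).
- The purple and yellow cans at top (398,30) and (425,20).
- The two standing cans.

I choose (278,216), because it is the only one lying in the near lane. I'll check it in a crop.

```bash
python3 - <<'E'
import cv2
a=cv2.imread("pics/top0.png")[145:305,145:405]
cv2.imwrite("pics/crop.png",cv2.resize(a,None,fx=3,fy=3,interpolation=cv2.INTER_CUBIC))
b=cv2.imread("pics/scene0.png")[120:290,180:390]
cv2.imwrite("pics/crop2.png",cv2.resize(b,None,fx=3.5,fy=3.5,interpolation=cv2.INTER_CUBIC))
E
```

```text
(no output)
```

View pics/crop.png

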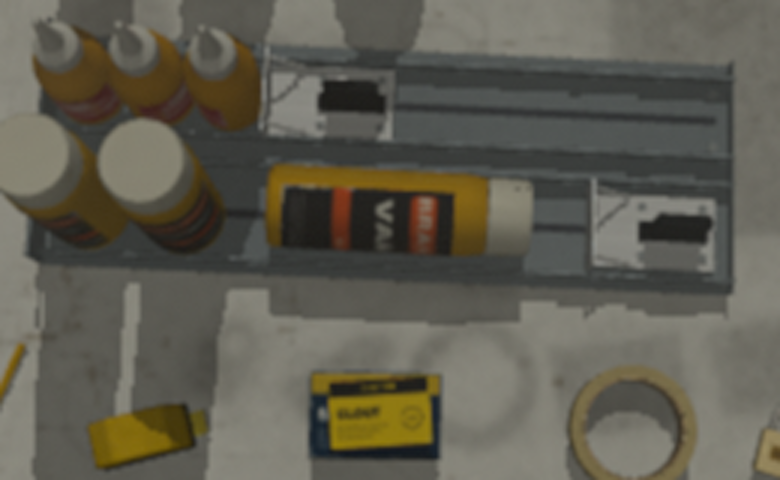

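View pics/crop2.png

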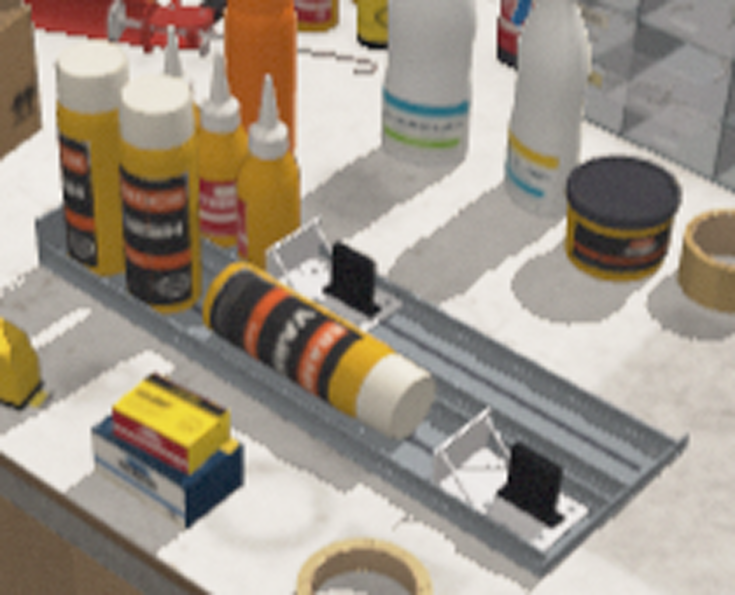

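The crop confirms it: a yellow can lies in the near lane, base at crop (268,208) and white cap end at (533,217), with the fin at (675,230). Next I'll measure.

```bash
cat > h.py <<'E'
import numpy as np,cv2
from plant import state,cams,job
def ray(c,u,v):
    H=c["frame"].shape[0]; f=H/2/np.tan(np.radians(float(c["vertical_fov"]))/2)
    d=c["R"].T@np.array([(u-c["cx"])/f,(v-c["cy"])/f,1]); o=-c["R"].T@c["t"]
    return o,d
def onz(c,u,v,z):
    o,d=ray(c,u,v); return o+d*(z-o[2])/d[2]
def tri(c1,p1,c2,p2):
    (o1,d1),(o2,d2)=ray(c1,*p1),ray(c2,*p2)
    s=np.linalg.lstsq(np.c_[d1,-d2],o2-o1,rcond=None)[0]
    a,b=o1+s[0]*d1,o2+s[1]*d2; return (a+b)/2,np.linalg.norm(a-b)
E
python3 - <<'E'
from h import *
T=np.load("top0.npz");S=np.load("scene0.npz")
np.set_printoptions(precision=4,suppress=True)
ct=lambda x,y:(145+(x-1)/3,145+(y-1)/3)
cs=lambda x,y:(180+(x-1.25)/3.5,120+(y-1.25)/3.5)
print("cam",-T["R"].T@T["t"],-S["R"].T@S["t"])
for n,p in dict(rearfar=(733,65),rearnear=(732,291),frontnear=(36,262)).items():
    print(n,[onz(T,*ct(*p),z)for z in(0,.015)])
print("rearfar tri",tri(T,ct(733,65),S,cs(687,440)))
print("rearnear tri",tri(T,ct(732,291),S,cs(541,573)))
g=T["frame"][145:305,145:405].astype(int);
hsv=cv2.cvtColor(T["frame"],cv2.COLOR_RGB2HSV)
# fin mask
m=(T["frame"].max(2)<32).astype(np.uint8); m[:200]=0;m[240:]=0;m[:,:345]=0;m[:,392:]=0
ys,xs=np.nonzero(m);print("fin px",xs.min(),xs.max(),ys.min(),ys.max(),len(xs))
for y in range(ys.min(),ys.max()+1):print(y,np.nonzero(m[y])[0][[0,-1]] if m[y].any() else '')
# caps
w=((hsv[...,1]<60)&(hsv[...,2]>120)).astype(np.uint8)
for r in ((150,140,225,215+5),):pass
k=cv2.HoughCircles(cv2.GaussianBlur(T["frame"][...,0],(3,3),0)[170:235,130:225],cv2.HOUGH_GRADIENT,1,25,param1=100,param2=12,minRadius=12,maxRadius=19)
for a in k[0][:4]:
    print("cap",a+[130,170,0],onz(T,a[0]+130,a[1]+170,.210))
# fallen can
y=((hsv[...,0]>15)&(hsv[...,0]<35)&(hsv[...,1]>150)).astype(np.uint8);y[:195]=0;y[240:]=0;y[:,:228]=0;y[:,325:]=0
b=np.nonzero(y);print("can yellow",b[1].min(),b[1].max(),b[0].min(),b[0].max())
for n,p in dict(baseU=(268,175),baseL=(268,250),capU=(533,184),capL=(530,253)).items():
    print(n,onz(T,*ct(*p),.0385))
E
```

```text
cam [0.3558 0.0137 1.1255] [-0.3392 -0.7296  1.0281]
rearfar [array([ 0.6919, -0.261 ,  0.    ]), array([ 0.6874, -0.2573,  0.015 ])]
rearnear [array([ 0.5028, -0.2555,  0.    ]), array([ 0.5008, -0.2519,  0.015 ])]
frontnear [array([0.5145, 0.3051, 0.    ]), array([0.5124, 0.3012, 0.015 ])]
rearfar tri (array([ 0.6885, -0.2582,  0.011 ]), np.float64(0.0001505199787771371))
rearnear tri (array([ 0.5006, -0.2525,  0.0067]), np.float64(0.003714749422239961))
fin px 362 362 223 223 1
223 [362 362]
cap [191.5 198.5  13.8] [0.5536 0.1863 0.21  ]
cap [152.5 194.5  14.9] [0.5601 0.2643 0.21  ]
can yellow 234 306 200 229
baseU [0.582  0.1178 0.0385]
baseL [0.5223 0.1155 0.0385]
capU [ 0.5793 -0.0911  0.0385]
capL [ 0.5243 -0.0889  0.0385]
```

Emit:
jog_arm(plan=[[[0,0,-1],[0,0,0.98],-1],[[0,0,-1],[0,0,0.98],-1],[[0,0,-1],[0,0,0.98],-1],[[0,0,-1],[0,0,0.98],-1],[[0,0,-0.5],[0,0,0.98],-1],[[0,0,0],[0,0,0.98],-1],[[0,0,0],[0,0,0.98],-1],[[0,0,0],[0,0,0.98],-1],[[0,0,0],[0,0,0.98],-1],[[0,0,0],[0,0,0.98],-1],[[0,0,0],[0,0,0.98],-1],[[0,0,0],[0,0,0.98],-1],[[0,0,0],[0,0,0.98],-1],[[0,0,0],[0,0,0.98],-1],[[0,0,0],[0,0,0],-1]], newtons=60)

```text
t: 1.6
position: [0.2246, 0.5561, 0.3208]
tcp_rot: [-3.141, 0.001, 1.56]
wrist_force: [0.5, -0.7, -0.4]
finger_gap: 0.0854
gripper_force: 0.0
```

Emit:
jog_arm(plan=[[[-1,0.5,0],[0,0,0.05],-1],[[-1,0.5,0],[0,0,0.05],-1],[[-1,0.5,0],[0,0,0.05],-1],[[-1,0.5,0],[0,0,0],-1],[[-1,0.5,0],[0,0,0],-1],[[-1,0.5,0],[0,0,0],-1],[[-1,0.5,0],[0,0,0],-1],[[-1,0.5,0],[0,0,0],-1],[[-1,0.5,0],[0,0,0],-1],[[-1,0.5,0],[0,0,0],-1],[[-1,0.5,0],[0,0,0],-1],[[-1,0.5,0],[0,0,0],-1],[[-1,0.5,0],[0,0,0],-1],[[-1,0.5,0],[0,0,0],-1],[[-1,0.5,0],[0,0,0],-1],[[-1,0.5,0],[0,0,0],-1],[[-1,0.5,0],[0,0,0],-1],[[-1,0.5,0],[0,0,0],-1],[[-1,0.5,0],[0,0,0],-1],[[-1,0.5,0],[0,0,0],-1]])

```text
t: 3.6
position: [0.4159, 0.1511, 0.3212]
tcp_rot: [-3.141, 0.0, 1.55]
wrist_force: [1.0, -0.5, -0.1]
finger_gap: 0.0859
gripper_force: 0.0
```

Emit:
jog_arm(plan=[[[-1,0.5,0],[0,0,0],-1],[[-1,0.5,0],[0,0,0],-1],[[-1,0.5,0],[0,0,0],-1],[[-1,0.5,0],[0,0,0],-1],[[-1,0.5,0],[0,0,0],-1],[[-1,0.5,0],[0,0,0],-1],[[-1,0.5,0],[0,0,0],-1],[[-1,0.5,0],[0,0,0],-1],[[-1,0.5,0],[0,0,0],-1],[[-1,0.5,0],[0,0,0],-1],[[-1,0.5,0],[0,0,0],-1],[[-1,0.5,0],[0,0,0],-1],[[-1,0.5,0],[0,0,0],-1],[[0,0,0],[0,0,0],-1]])

```text
t: 5.0
position: [0.5403, -0.1129, 0.3206]
tcp_rot: [-3.141, 0.001, 1.547]
wrist_force: [0.6, -0.0, -0.5]
finger_gap: 0.0855
gripper_force: 0.0
```

Emit:
jog_arm(plan=[[[0,0.1,0],[0,1,0],-1],[[0,0.1,0],[0,1,0],-1],[[0,0.1,0],[0,1,0],-1],[[0,0.1,0],[0,1,0],-1],[[0,0.1,0],[0,1,0],-1],[[0,0.1,0],[0,1,0],-1],[[0,0,0],[0,1,0],-1],[[0,0,0],[0,1,0],-1],[[0,0,0],[0,1,0],-1],[[0,0,0],[0,0,0],-1],[[0,0,0],[0,0,0],-1]])

```text
t: 6.1
position: [0.5517, -0.1112, 0.3207]
tcp_rot: [-3.141, -0.784, 1.547]
wrist_force: [-0.2, 0.5, 0.2]
finger_gap: 0.0855
gripper_force: 0.0
```

```bash
cat > go.py <<'E'
from h import *
from scipy.spatial.transform import Rotation as Ro
import sys
s=state();R=Ro.from_euler('xyz',s["tcp_rot"]).as_matrix()
np.set_printoptions(precision=4,suppress=True)
print("pos",s["position"],"R",R.tolist(),"q",s["joint_pos"])
tgt=np.array([float(a) for a in sys.argv[1:4]])
print("tool shift /20mm",R.T@(tgt-s["position"])/.02)
E
python3 go.py .552 -.006 .021
```

```text
pos [ 0.5517 -0.1112  0.3207] R [[0.016882080092803564, 0.9997319839136137, 0.01584158173574557], [0.7075946184130609, -0.02313982357299038, 0.7062396226196075], [0.7064169104463843, -0.0007133758904113718, -0.7077956200275785]] q [-0.563   0.5302  0.2245  1.7396  0.6506  0.8685]
tool shift /20mm [-6.8652 -0.0937 14.3209]
```

Emit:
jog_arm(plan=[[[0,0,0],[0,-1,0],-1],[[0,0,0],[0,-1,0],-1],[[0,0,0],[0,-1,0],-1],[[0,0,0],[0,-1,0],-1],[[0,0,0],[0,0,0],-1]])

```text
t: 6.6
position: [0.5526, -0.1088, 0.3254]
tcp_rot: [3.133, -0.432, 1.556]
wrist_force: [0.7, -0.7, 0.4]
finger_gap: 0.0856
gripper_force: 0.0
```

```bash
python3 go.py .552 -.0256 .0205
```

```text
pos [ 0.5526 -0.1088  0.3254] R [[0.013836575558454179, 0.9997867675625101, 0.0153286849965307], [0.9079716748400097, -0.018983874162300636, 0.41860130220774244], [0.4188030406587838, 0.008126003242530155, -0.9080407376358504]] q [-0.4242  0.3458  0.1365  1.5341  0.3983  1.1289]
tool shift /20mm [-2.6096 -0.2352 15.5825]
```

Emit:
jog_arm(plan=[[[-0.9,0,0],[0,0,0],-1],[[-0.9,0,0],[0,0,0],-1],[[-0.8,0,0],[0,0,0],-1],[[0,0,1],[0,0,0],-1],[[0,0,1],[0,0,0],-1],[[0,0,1],[0,0,0],-1],[[0,0,1],[0,0,0],-1],[[0,0,1],[0,0,0],-1],[[0,0,1],[0,0,0],-1],[[0,0,1],[0,0,0],-1],[[0,0,1],[0,0,0],-1],[[0,0,1],[0,0,0],-1],[[0,0,1],[0,0,0],-1],[[0,0,0],[0,0,0],-1],[[0,0,0],[0,0,0],-1]])

```text
t: 8.1
position: [0.5519, -0.0749, 0.1171]
tcp_rot: [-3.139, -0.437, 1.545]
wrist_force: [0.6, 0.0, -0.3]
finger_gap: 0.0857
gripper_force: 0.0
```

```bash
python3 go.py .552 -.0256 .0205; python3 - <<'E'
from h import *
c=cams.read_camera("scene");cv2.imwrite("pics/s1.png",cv2.resize(c["frame"][90:300,150:400,::-1],None,fx=2.5,fy=2.5))
E
```

```text
pos [ 0.5519 -0.0749  0.1171] R [[0.02340252590131307, 0.999691410928121, 0.008330948204204935], [0.9055982338725872, -0.024728366292994033, 0.4234150997630226], [0.4234904492291287, -0.002364490858999202, -0.9058974823867701]] q [-0.3731  0.4273 -0.2321  1.0718  0.4086  1.1896]
tool shift /20mm [ 0.1851 -0.0459  5.4204]
```

View pics/s1.png

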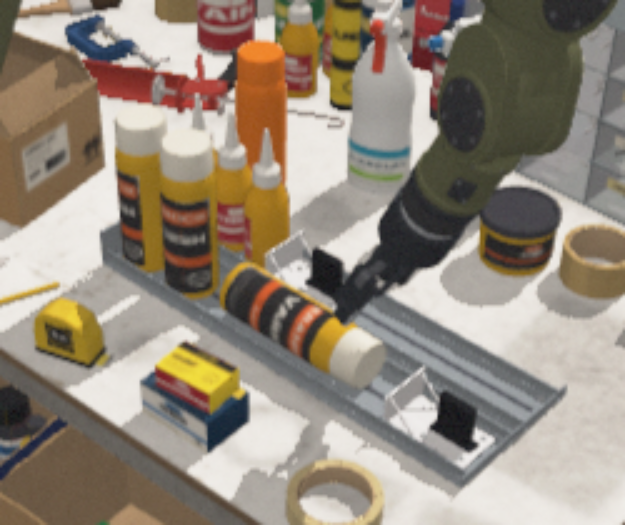

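The crop shows the open gripper above the can's upper body at (355,295), with the rest unmoved. I'll descend and grip.

Emit:
jog_arm(plan=[[[0.1,0,1],[0,0,0],-1],[[0.1,0,1],[0,0,0],-1],[[0,0,1],[0,0,0],-1],[[0,0,1],[0,0,0],-1],[[0,0,0.7],[0,0,0],-1],[[0,0,0.6],[0,0,0],-1],[[0,0,0],[0,0,0],-1],[[0,0,0],[0,0,0],-1]])

```text
t: 8.95
position: [0.5542, -0.0259, 0.0242]
tcp_rot: [3.141, -0.436, 1.547]
wrist_force: [0.5, 0.7, 0.1]
finger_gap: 0.0856
gripper_force: 0.0
```

Emit:
jog_arm(plan=[[[0,0,0],[0,0,0],1],[[0,0,0],[0,0,0],1],[[0,0,0],[0,0,0],1],[[0,0,0],[0,0,0],1],[[0,0,0],[0,0,0],1],[[0,0,0],[0,0,0],1],[[0,0,0],[0,0,0],1],[[0,0,0],[0,0,0],1]], newtons=60)

```text
t: 9.75
position: [0.5545, -0.0262, 0.025]
tcp_rot: [3.14, -0.436, 1.548]
wrist_force: [-1.1, -2.0, 4.9]
finger_gap: 0.0633
gripper_force: 64.9
```

Emit:
jog_arm(plan=[[[0.2,0,-0.45],[0,0,0],1],[[0.42,0,-0.91],[0,0,0],1],[[0.42,0,-0.91],[0,0,0],1],[[0.42,0,-0.91],[0,0,0],1],[[0.42,0,-0.91],[0,0,0],1],[[0.42,0,-0.91],[0,0,0],1],[[0.2,0,-0.45],[0,0,0],1],[[-0.66,0,-0.91],[0,0,0],1],[[-0.66,0,-0.91],[0,0,0],1],[[-0.66,0,-0.91],[0,0,0],1],[[-0.66,0,-0.91],[0,0,0],1],[[-0.66,0,-0.91],[0,0,0],1],[[0,0,0],[0,0,0],1],[[0,0,0],[0,0,0],1]])

```text
t: 11.15
position: [0.5512, -0.1248, 0.1978]
tcp_rot: [-3.141, -0.436, 1.546]
wrist_force: [0.2, 0.1, -4.1]
finger_gap: 0.063
gripper_force: 67.8
```

Emit:
jog_arm(plan=[[[0,0,0],[0,-0.5,0],1],[[0,0,0],[0,-1,0],1],[[0,0,0],[0,-1,0],1],[[0,0,0],[0,-1,0],1],[[0,0,0],[0,-1,0],1],[[0,0,0],[0,-1,0],1],[[0,0,0],[0,-1,0],1],[[0,0,0],[0,-1,0],1],[[0,0,0],[0,-1,0],1],[[0,0,0],[0,-1,0],1],[[0,0,0],[0,-0.5,0],1],[[0,0,0],[0,0,0],1],[[0,0,0],[0,0,0],1]])

```text
t: 12.45
position: [0.5508, -0.1233, 0.1974]
tcp_rot: [-3.14, 0.434, 1.549]
wrist_force: [0.6, -0.9, -3.7]
finger_gap: 0.0631
gripper_force: 67.3
```

```bash
python3 go.py .552 -.1245 .157; python3 - <<'E'
from h import *
c=cams.read_camera("scene");cv2.imwrite("pics/s2.png",cv2.resize(c["frame"][70:300,130:400,::-1],None,fx=2.5,fy=2.5))
E
```

```text
pos [ 0.5508 -0.1233  0.1974] R [[0.019362047555490067, 0.9997558496411856, -0.010646700084537941], [0.9070056453864379, -0.022044243435192536, -0.4205410926039227], [-0.4206731157937123, -0.0015140804473773029, -0.9072110213223872]] q [ 0.0286  0.269  -0.2574  1.0694 -0.4335  1.6267]
tool shift /20mm [0.7948 0.0665 1.856 ]
```

View pics/s2.png

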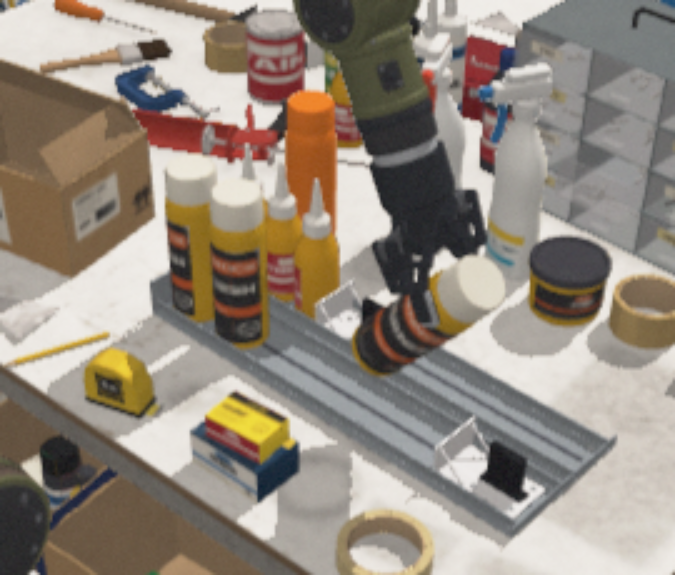

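The can is firmly held, tilted about 50° at crop (420,320), and nothing else has moved. I'll turn it the remaining 40°.

Emit:
jog_arm(plan=[[[0,0,0],[0,-0.5,0],1],[[0,0,0],[0,-1,0],1],[[0,0,0],[0,-1,0],1],[[0,0,0],[0,-1,0],1],[[0,0,0],[0,-1,0],1],[[0,0,0],[0,-1,0],1],[[0,0,0],[0,-1,0],1],[[0,0,0],[0,-1,0],1],[[0,0,0],[0,-0.5,0],1],[[0,0,0],[0,0,0],1],[[0,0,0],[0,0,0],1]])

```text
t: 13.6
position: [0.5516, -0.1247, 0.1978]
tcp_rot: [3.141, 1.132, 1.545]
wrist_force: [0.1, -0.2, -3.6]
finger_gap: 0.0634
gripper_force: 67.4
```

```bash
python3 go.py .552 -.1245 .157; python3 - <<'E'
from h import *
a=[]
for n in("scene","top"):
    c=cams.read_camera(n);np.savez(n+"3.npz",**c)
    f=c["frame"][...,::-1]
    a.append(cv2.resize(f[60:280,170:400] if n=="scene" else f[120:340,160:390],(400,383)))
cv2.imwrite("pics/s3.png",np.hstack(a))
E
```

```text
pos [ 0.5516 -0.1247  0.1978] R [[0.0109911055109852, 0.9996895216964031, -0.022361927691125605], [0.42449474560608447, -0.024912904851035533, -0.9050875969345226], [-0.9053636874496744, 0.00045539246808534717, -0.42463676956338575]] q [ 0.3031  0.6107 -0.1882  1.3735 -1.0297  2.2466]
tool shift /20mm [1.8497 0.0212 0.8581]
```

View pics/s3.png

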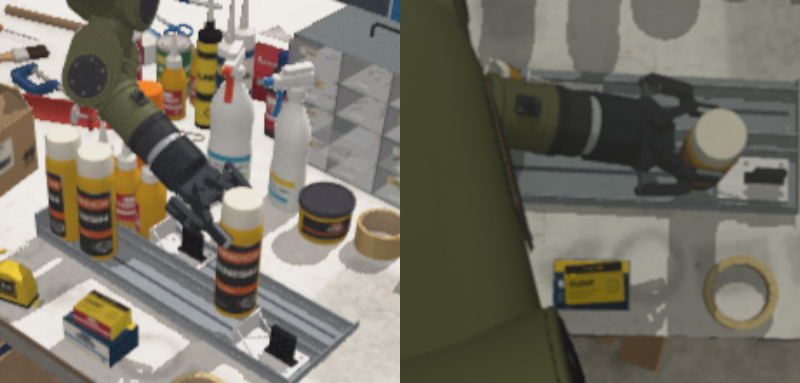

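Emit:
jog_arm(plan=[[[0.45,0,0.1],[0,0,0],1],[[0.6,0,0.3],[0,0,0],1],[[0.6,0,0.3],[0,0,0],1],[[0.27,0,0.13],[0,0,0],1],[[0,0,0],[0,0,0],1],[[0,0,0],[0,0,0],1],[[0,0,0],[0,0,0],1]])

```text
t: 14.4
position: [0.5547, -0.123, 0.1633]
tcp_rot: [3.129, 1.141, 1.544]
wrist_force: [-4.3, 14.0, 32.5]
finger_gap: 0.0633
gripper_force: 66.6
```

Emit:
jog_arm(plan=[[[0.1,0,0.05],[0,0,0],1],[[0.1,0,0.05],[0,0,0],1],[[0,0,0],[0,0,0],1],[[0,0,0],[0,0,0],1]])

```text
t: 14.8
position: [0.5566, -0.123, 0.1617]
tcp_rot: [3.12, 1.144, 1.54]
wrist_force: [-6.1, 17.8, 45.7]
finger_gap: 0.0635
gripper_force: 70.8
```

Emit:
jog_arm(plan=[[[-0.2,0,-0.1],[0,0,0],1],[[-0.2,0,-0.1],[0,0,0],1],[[0,0,0],[0,0,0],1],[[0,0,0],[0,0,0],1]])

```text
t: 15.2
position: [0.5525, -0.1233, 0.1623]
tcp_rot: [3.136, 1.136, 1.544]
wrist_force: [-0.1, 5.8, 8.7]
finger_gap: 0.0628
gripper_force: 67.4
```

```bash
python3 go.py .552 -.1245 .157; python3 - <<'E'
from h import *
a=[]
for n in("scene","top"):
    c=cams.read_camera(n);np.savez(n+"4.npz",**c)
    f=c["frame"][...,::-1]
    a.append(cv2.resize(f[150:290,250:390] if n=="scene" else f[140:260,270:390],(400,400),interpolation=cv2.INTER_CUBIC))
cv2.imwrite("pics/s4.png",np.hstack(a))
E
```

```text
pos [ 0.5525 -0.1233  0.1623] R [[0.011261919310736862, 0.9997663789923412, -0.018448756326115257], [0.42068153725965923, -0.021474875067339888, -0.9069541741177951], [-0.9071384753069887, 0.002452993555651539, -0.4208251055252378]] q [ 0.3066  0.6552 -0.2095  1.3115 -1.0335  2.2517]
tool shift /20mm [ 0.2168 -0.0234  0.1678]
```

View pics/s4.png

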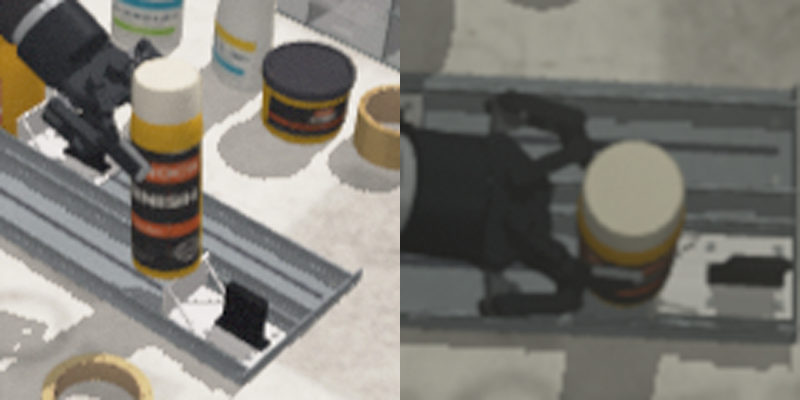

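```bash
python3 - <<'E'
from h import *
T=np.load("top4.npz");S=np.load("scene4.npz")
np.set_printoptions(precision=4,suppress=True)
f=T["frame"];hsv=cv2.cvtColor(f,cv2.COLOR_RGB2HSV)
k=cv2.HoughCircles(cv2.cvtColor(f,cv2.COLOR_RGB2GRAY)[170:225,310:370],cv2.HOUGH_GRADIENT,1,40,param1=100,param2=10,minRadius=12,maxRadius=18)
k=k[0][0]+[310,170,0];print(k)
print("cap tri",tri(T,k[:2],S,(308.8,175)))
print("cap z.21",onz(T,*k[:2],.21),onz(S,308.8,175,.21))
# axis lines in scene: body/ cap left and right edges
g=S["frame"]
h2=cv2.cvtColor(g,cv2.COLOR_RGB2HSV)
for v in (185,200,205,210,215,220,225,230,235,240):
    print(v,g[v,285:330].max(1).tolist() if v in(200,225) else '')
# project model can at candidate centre for reference: base & top centres
def pr(c,X):
    x=c["R"]@X+c["t"];F=420/2/np.tan(np.radians(float(c["vertical_fov"]))/2);return x[:2]/x[2]*F+[c["cx"],c["cy"]]
for y in(-.10,-.105,-.095):
  print(y,"top",[pr(c,np.array([.551,y,.21])) for c in(T,S)],"front base low pt",pr(S,np.array([.551-.0325*.75,y-.0325*.66,.006])))
print("follower bottom face corners",[pr(S,np.array([.551+d,-.147,.006])) for d in(-.034,.034)],[pr(S,np.array([.551+d,-.147,.048])) for d in(-.034,.034)])
E
```

```text
[340.5 195.5  14.1]
cap tri (array([ 0.5578, -0.106 ,  0.2478]), np.float64(0.0005799805787626316))
cap z.21 [ 0.5663 -0.1109  0.21  ] [ 0.6016 -0.0759  0.21  ]
185 
200 [41, 46, 45, 47, 50, 49, 66, 106, 127, 129, 102, 58, 79, 119, 136, 150, 150, 151, 152, 152, 151, 152, 153, 149, 151, 147, 150, 146, 144, 143, 143, 140, 132, 122, 104, 160, 235, 236, 236, 237, 234, 174, 171, 169, 167]
205 
210 
215 
220 
225 [101, 105, 103, 107, 111, 134, 135, 128, 118, 123, 106, 116, 105, 68, 42, 44, 44, 42, 42, 36, 46, 40, 43, 46, 42, 40, 40, 42, 42, 37, 40, 36, 46, 86, 132, 153, 139, 115, 115, 115, 113, 118, 130, 116, 115]
230 
235 
240 
-0.1 top [array([335.0726, 202.8721]), array([304.2623, 187.4771])] front base low pt [300.9133 254.5498]
-0.105 top [array([337.5761, 202.9257]), array([305.8331, 188.2698])] front base low pt [302.3657 255.3991]
-0.095 top [array([332.569 , 202.8184]), array([302.6972, 186.6872])] front base low pt [299.4657 253.7034]
follower bottom face corners [array([306.2153, 260.818 ]), array([321.2018, 247.7209])] [array([307.1277, 249.4805]), array([322.3636, 236.4562])]
```

The triangulated cap top is at z=0.248, so the base is resting on the follower's plate. The follower's face is nearer y=-0.126, not -0.147. I'll lift the can, tilt it back 10° so the wrist clears the cans, shift it forward and lower it again.

Emit:
jog_arm(plan=[[[-0.5,0,-0.25],[0,0,0],1],[[-0.5,0,-0.25],[0,0,0],1],[[0,0,0],[0,1,0],1],[[0,0,0],[0,1,0],1],[[0,0,0],[0,0,0],1],[[0,0,0],[0,0,0],1]])

```text
t: 15.9
position: [0.5507, -0.123, 0.1837]
tcp_rot: [3.141, 0.961, 1.546]
wrist_force: [1.0, -0.2, -5.5]
finger_gap: 0.0629
gripper_force: 66.9
```

```bash
python3 go.py .551 -.112 .1425
```

```text
pos [ 0.5507 -0.123   0.1837] R [[0.014369005823292091, 0.9996888770732084, -0.020388249747282206], [0.5725881687568364, -0.024942712242713008, -0.8194636356212945], [-0.8197172199431599, 0.00010080716526517097, -0.5727684254273907]] q [ 0.2598  0.503  -0.2443  1.2056 -0.9055  2.0432]
tool shift /20mm [2.0034 0.0026 0.7276]
```

Emit:
jog_arm(plan=[[[0.32,0,-0.45],[0,0,0],1],[[0.55,0,0.4],[0,0,0],1],[[0.55,0,0.38],[0,0,0],1],[[0.55,0,0.38],[0,0,0],1],[[0,0,0],[0,0,0],1],[[0,0,0],[0,0,0],1]])

```text
t: 16.5
position: [0.5512, -0.1118, 0.142]
tcp_rot: [-3.138, 0.961, 1.55]
wrist_force: [0.6, 0.6, -4.8]
finger_gap: 0.063
gripper_force: 67.1
```

```bash
python3 go.py .551 -.112 .1225; python3 - <<'E'
from h import *
a=[]
for n in("scene","top"):
    c=cams.read_camera(n);np.savez(n+"5.npz",**c)
    f=c["frame"][...,::-1]
    a.append(cv2.resize(f[100:290,200:390] if n=="scene" else f[140:260,270:390],(400,400),interpolation=cv2.INTER_CUBIC))
cv2.imwrite("pics/s5.png",np.hstack(a))
E
```

```text
pos [ 0.5512 -0.1118  0.142 ] R [[0.011743239611498521, 0.9997271325844875, -0.020192986352346176], [0.5725651556165824, -0.023278853063119997, -0.8195286679389716], [-0.8197751148316144, -0.0019378788570950656, -0.5726822903917577]] q [ 0.2783  0.56   -0.2632  1.1512 -0.8986  2.068 ]
tool shift /20mm [ 0.7932 -0.0059  0.5671]
```

View pics/s5.png

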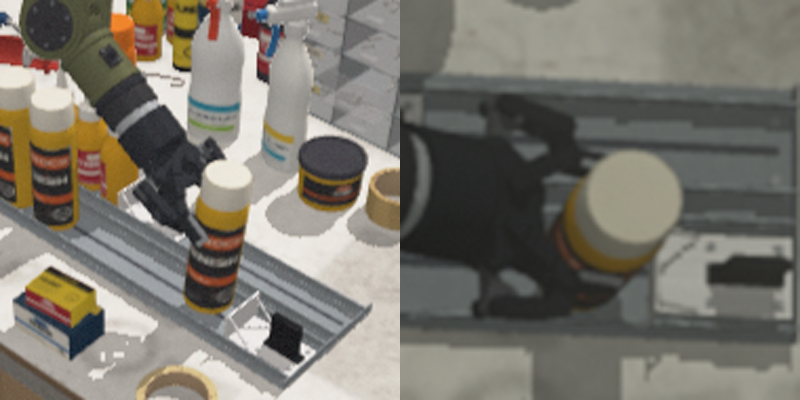

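The can hangs free with its base at (215,300), now in front of the follower plate at (250,310). I'll lower it until it touches.

Emit:
jog_arm(plan=[[[0.3,0,0.2],[0,0,0],1],[[0.3,0,0.2],[0,0,0],1],[[0.1,0,0.07],[0,0,0],1],[[0,0,0],[0,0,0],1],[[0,0,0],[0,0,0],1]])

```text
t: 17.1
position: [0.5516, -0.1113, 0.1259]
tcp_rot: [-3.141, 0.96, 1.548]
wrist_force: [0.7, 0.3, -4.7]
finger_gap: 0.0631
gripper_force: 67.1
```

Emit:
jog_arm(plan=[[[0.15,0,0.1],[0,0,0],1],[[0,0,0],[0,0,0],1],[[0,0,0],[0,0,0],1]])

```text
t: 17.4
position: [0.5522, -0.1114, 0.1238]
tcp_rot: [3.14, 0.962, 1.547]
wrist_force: [-2.2, 1.1, 5.8]
finger_gap: 0.0629
gripper_force: 68.1
```

Emit:
jog_arm(plan=[[[0,0,0],[0,0,0],1],[[0.14,0,-0.13],[0,0,0],1],[[0.14,0,-0.13],[0,0,0],1],[[0.14,0,-0.13],[0,0,0],1],[[0.14,0,-0.13],[0,0,0],1],[[0.14,0,-0.13],[0,0,0],1],[[0.14,0,-0.13],[0,0,0],1],[[0,0,0],[0,0,0],1],[[0,0,0],[0,0,0],1]], newtons=20)

```text
t: 18.3
position: [0.5539, -0.0907, 0.1216]
tcp_rot: [3.136, 0.968, 1.546]
wrist_force: [-1.4, -5.4, 14.8]
finger_gap: 0.0633
gripper_force: 62.1
```

```bash
python3 go.py .551 -.089 .119; python3 - <<'E'
from h import *
a=[]
for n in("scene","top"):
    c=cams.read_camera(n);np.savez(n+"6.npz",**c)
    f=c["frame"][...,::-1]
    a.append(cv2.resize(f[100:290,200:390] if n=="scene" else f[140:260,270:390],(400,400),interpolation=cv2.INTER_CUBIC))
cv2.imwrite("pics/s6.png",np.hstack(a))
E
```

```text
pos [ 0.5539 -0.0907  0.1216] R [[0.01410918178952257, 0.9997930984339569, -0.014652348380322533], [0.5668109243893031, -0.02006911505811783, -0.8236034280002287], [-0.8237270828266932, 0.003315259358204481, -0.5669768091141064]] q [ 0.3147  0.6076 -0.2464  1.1596 -0.8925  2.1218]
tool shift /20mm [ 0.15   -0.1468  0.0064]
```

View pics/s6.png

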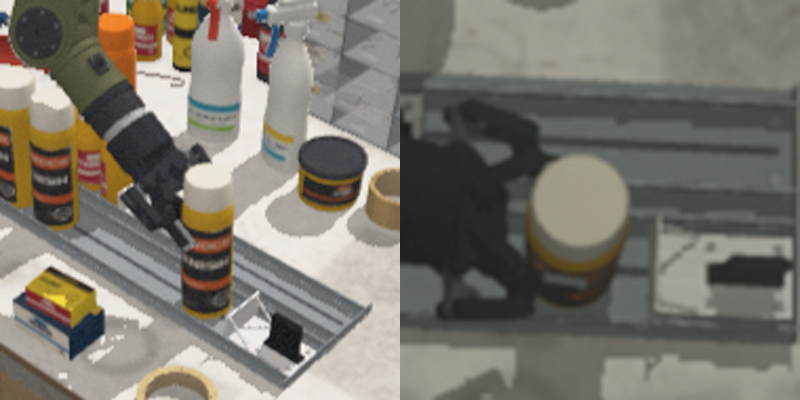

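The can appears upright and in its lane, with the cap at scene px (299,185) and the base just ahead of the follower. I'll check its tilt numerically.

```bash
cat >> h.py <<'E'
def pr(c,X):
    x=c["R"]@np.asarray(X,float)+c["t"];F=210/np.tan(np.radians(float(c["vertical_fov"]))/2);return x[:2]/x[2]*F+[c["cx"],c["cy"]]
E
python3 - <<'E'
from h import *
np.set_printoptions(precision=2,suppress=True)
S=np.load("scene6.npz");f=S["frame"].astype(int)
sat=cv2.cvtColor(S["frame"],cv2.COLOR_RGB2HSV)
for v in (190,193,196,215,224,230,236,240):
    row=f[v,275:325];print(v,' '.join("%d/%d"%(a.max(),a.max()-a.min()) for a in row[8:40]))
for d in (-8,0,8):
    t=np.radians(d);r=.0325;a=np.array([0,np.sin(t),np.cos(t)])
    b=np.array([.552,-.08,.006]); n=np.cross(a,-S["R"].T@S["t"]-b);n/=np.linalg.norm(n)
    print(d,[(s,pr(S,b+s*a+r*n),pr(S,b+s*a-r*n)) for s in(.0,.04,.1,.169)])
E
```

```text
190 56/6 67/3 125/5 187/14 150/18 156/19 160/22 160/19 165/19 167/20 169/22 171/20 172/21 174/20 176/22 174/21 173/22 171/19 171/22 172/23 166/21 164/19 163/20 163/20 168/20 175/23 182/22 182/20 176/12 177/13 175/12 174/13
193 51/3 82/3 153/10 200/16 169/22 155/19 155/18 159/18 161/19 162/19 166/21 166/21 167/19 167/20 168/20 167/20 167/20 164/21 160/19 160/19 159/18 156/20 156/19 159/18 167/21 168/20 173/19 175/19 174/12 173/12 171/11 175/12
196 33/4 34/4 37/3 72/37 146/79 152/31 155/18 157/18 161/19 163/18 165/19 164/18 165/21 164/21 162/17 163/18 162/20 160/19 158/20 155/19 155/19 154/19 155/20 153/20 155/18 165/24 178/48 190/87 172/10 172/12 170/11 173/14
215 82/3 43/5 47/6 42/2 40/2 50/8 74/2 120/1 121/2 119/4 121/43 154/78 152/81 147/72 145/79 141/70 137/66 144/80 146/73 144/73 144/76 145/79 141/72 147/57 143/65 137/72 116/68 130/56 129/4 113/5 104/4 107/6
224 108/4 100/5 99/4 66/6 64/5 93/9 88/5 138/13 127/10 104/6 115/7 101/9 100/8 95/6 77/7 85/13 95/21 84/5 82/5 87/6 92/5 109/9 123/11 101/9 112/11 80/6 81/30 126/54 114/8 131/7 148/6 166/6
230 160/6 139/7 137/4 104/50 122/75 
[... 539 characters left out ...]
 [(0.0, array([306.16, 245.56]), array([283.41, 240.26])), (0.04, array([308.61, 235.9 ]), array([285.42, 230.53])), (0.1, array([312.46, 220.69]), array([288.58, 215.21])), (0.169, array([317.18, 202.07]), array([292.46, 196.44]))]
0 [(0.0, array([306.44, 243.64]), array([283.14, 242.18])), (0.04, array([307.28, 232.93]), array([283.57, 231.48])), (0.1, array([308.59, 216.17]), array([284.26, 214.71])), (0.169, array([310.2 , 195.75]), array([285.09, 194.29]))]
8 [(0.0, array([306.41, 241.97]), array([283.15, 243.84])), (0.04, array([305.63, 230.45]), array([282.02, 232.38])), (0.1, array([304.42, 212.5 ]), array([280.25, 214.51])), (0.169, array([302.94, 190.8 ]), array([278.12, 192.9 ]))]
```

Emit:
jog_arm(plan=[[[0,0,0],[0,0,0],0.2],[[0,0,0],[0,0,0],-0.2],[[0,0,0],[0,0,0],-0.6],[[0,0,0],[0,0,0],-1],[[0,0,0],[0,0,0],-1],[[0,0,0],[0,0,0],-1],[[0,0,0],[0,0,0],-1]], newtons=20)

```text
t: 19.1
position: [0.5522, -0.0886, 0.1173]
tcp_rot: [-3.141, 0.96, 1.548]
wrist_force: [0.6, -0.9, 0.9]
finger_gap: 0.0854
gripper_force: 0.0
```

```bash
cat > meas.py <<'E'
from h import *
import sys
np.set_printoptions(precision=4,suppress=True)
T,S=cams.read_camera("top"),cams.read_camera("scene")
x0,x1=int(sys.argv[1]),int(sys.argv[2])
g=cv2.cvtColor(T["frame"],cv2.COLOR_RGB2GRAY)
k=cv2.HoughCircles(g[175:225,x0:x1],cv2.HOUGH_GRADIENT,1,25,param1=100,param2=9,minRadius=12,maxRadius=17)
for a in (k[0][:4] if k is not None else []):
    a=a+[x0,175,0];print("cap",a,onz(T,*a[:2],.21))
f=S["frame"].astype(int);w=((f.min(2)>135)&(f.max(2)<200)&(f.max(2)-f.min(2)>14)&(f.max(2)-f.min(2)<28)).astype(np.uint8)
n,_,st,ce=cv2.connectedComponentsWithStats(w[130:215,170:330])
for i in range(1,n):
    if 250<st[i,4]<900: print("white blob scene",st[i][:2]+[170,130],st[i][2:],)
s=state();print(s["t"],s["wrist_force"],s["finger_gap"])
E
python3 meas.py 300 350; python3 go.py .55 -.09 .2
```

```text
cap [332.5 200.5  14.1] [ 0.5557 -0.0949  0.21  ]
white blob scene [196 139] [ 39  23 354]
19.2 [ 0.7298 -0.1546  0.0637] 0.08502152023983907
pos [ 0.5522 -0.0887  0.1174] R [[0.013203848797027212, 0.9997288357700085, -0.019181066364733046], [0.5734043691165269, -0.023285630413177744, -0.8189415173834688], [-0.8191660929597994, -0.00018532728871256676, -0.5735563423054209]] q [ 0.3156  0.6101 -0.2477  1.1564 -0.8829  2.1217]
tool shift /20mm [-3.4249 -0.1078 -2.3128]
```

Emit:
jog_arm(plan=[[[0,0,-0.5],[0,0,0],-1],[[0,0,-1],[0,0,0],-1],[[0,0,-1],[0,0,0],-1],[[-0.5,0,-0.5],[0,0,0],-1],[[-1,0,0],[0,0,0],-1],[[-1,0,0],[0,0,0],-1],[[-1,0,0],[0,0,0],-1],[[-1,0,0],[0,0,0],-1],[[-1,0,-0.8],[0,0,0],-1],[[-1,0,-0.8],[0,0,0],-1],[[-0.5,0,-0.8],[0,0,0],-1],[[0,0,0],[0,0,0],-1],[[0,0,0],[0,0,0],-1]])

```text
t: 20.5
position: [0.5523, -0.0813, 0.2944]
tcp_rot: [3.14, 0.959, 1.545]
wrist_force: [-0.3, -0.1, 0.6]
finger_gap: 0.0855
gripper_force: 0.0
```

```bash
python3 meas.py 300 360; python3 go.py .55 -.02 .33;python3 - <<'E'
from h import *
np.set_printoptions(precision=1,suppress=True)
S=cams.read_camera("scene");f=S["frame"].astype(int)
for v in (190,194,215,224,230,236,240,243):
    print(v,' '.join("%d/%d"%(a.max(),a.max()-a.min()) for a in f[v,282:322]))
b=np.array([.552,-.09,.006]);n=np.cross([0,0,1],-S["R"].T@S["t"]-b);n/=np.linalg.norm(n)
for s in(.0,.04,.1,.169): print(pr(S,b+[0,0,s]+.0325*n),pr(S,b+[0,0,s]-.0325*n))
E
```

```text
cap [329.5 201.5  14.1] [ 0.5536 -0.0889  0.21  ]
white blob scene [196 138] [ 39  24 324]
20.6 [-0.0654 -0.3435 -1.0404] 0.0854028388641335
pos [ 0.5518 -0.0813  0.2934] R [[0.01295322595055054, 0.9997072386404229, -0.020436510157420984], [0.573325319497237, -0.024170402353462184, -0.8189712264014302], [-0.81922542194494, -0.001108449372834719, -0.5734705566802212]] q [ 0.3274  0.4514 -0.0622  1.5152 -0.8771  2.1396]
tool shift /20mm [ 0.255  -0.1665 -3.5577]
190 234/9 234/9 234/10 236/10 236/9 238/10 236/9 230/11 151/21 160/19 168/20 196/25 220/25 230/18 235/18 234/18 235/18 235/19 234/17 235/17 235/18 235/17 235/17 236/16 236/16 235/16 236/16 234/15 226/18 204/26 188/25 177/27 172/12 172/12 173/13 174/13 176/12 176/11 178/13 175/13
194 40/2 44/3 44/6 61/3 129/8 214/15 233/11 210/25 150/18 154/18 155/18 161/19 166/22 165/21 166/22 168/20 168/20 166/20 169/21 163/18 167/21 164/20 165/20 159/19 157/21 156/18 156/19 160/19 163/20 169/22 173/22 175/23 178/13 174/12 175/12 176/13 173/13 176/12 174/12 176/10
215 100/5 108/5 131/4 151/8 155/5 143/5 116/65 143/71 146/61 146/63 139/75 125/8
[... 755 characters left out ...]
92 138/99 138/102 137/104 142/101 137/102 132/100 122/84 97/60 84/37 132/62 126/6 114/4 123/5 110/5 111/6 102/6 101/5 96/4 105/6 124/5 145/4
240 168/6 167/7 167/5 158/6 114/7 48/1 45/2 36/4 39/1 43/3 40/3 36/1 42/4 37/1 41/3 43/3 44/5 43/3 42/6 39/2 41/1 45/1 55/3 58/2 59/2 66/6 82/11 101/32 121/27 104/5 103/4 99/5 108/5 124/4 140/7 129/6 131/6 164/2 221/5 220/3
243 166/7 141/6 115/4 112/3 99/15 47/2 51/1 54/2 52/0 46/1 47/3 39/2 40/2 45/3 42/1 45/3 47/4 56/6 57/3 74/4 86/6 78/5 73/5 76/5 71/6 68/4 72/13 103/48 119/6 113/3 117/6 123/5 108/2 150/0 220/1 201/6 156/6 145/6 147/5 141/5
[309.3 245.3] [285.9 243.7]
[310.2 234.6] [286.4 233. ]
[311.6 217.8] [287.2 216.2]
[313.3 197.4] [288.1 195.8]
```

The can stands upright near y=-0.09, since its edges match an upright model. Next I'll measure the fin and bring the tool vertical.

Emit:
jog_arm(plan=[[[0,0,0],[0,1,0],-1],[[0,0,0],[0,1,0],-1],[[0,0,0],[0,1,0],-1],[[0,0,0],[0,1,0],-1],[[0,0,0],[0,1,0],-1],[[0,0,0],[0,1,0],-1],[[0,0,0],[0,1,0],-1],[[0,0,0],[0,1,0],-1],[[0,0,0],[0,1,0],-1],[[0,0,0],[0,1,0],-1],[[0,0,0],[0,1,0],-1],[[0,0,0],[0,0,0],-1]])

```text
t: 21.85
position: [0.5518, -0.0828, 0.2932]
tcp_rot: [-3.14, -0.0, 1.544]
wrist_force: [-0.7, -0.4, 0.5]
finger_gap: 0.0858
gripper_force: 0.0
```

```bash
python3 - <<'E'
from h import *
np.set_printoptions(precision=4,suppress=True)
T=np.load("top6.npz");S=np.load("scene6.npz")
g=T["frame"].max(2);print(g[212:230,352:388:1][:, ::2])
m=(g[205:235,350:390]<55).astype(np.uint8)
n,_,st,ce=cv2.connectedComponentsWithStats(m)
for i in range(1,n):
    if st[i,4]>60:print("top fin",st[i]+[350,205,0,0,0],ce[i]+[350,205])
g=S["frame"].max(2);m=(g[235:285,315:355]<60).astype(np.uint8)
n,_,st,ce=cv2.connectedComponentsWithStats(m)
for i in range(1,n):
    if st[i,4]>60:print("scene fin",st[i]+[315,235,0,0,0],ce[i]+[315,235])
# prediction for fin at guess
for y in(-.196,-.19):
  for dy in(-.022,.022):
    for dx in(-.006,.006): print(y,dy,dx,pr(T,[.548+dx,y+dy,.064]),pr(S,[.548+dx,y+dy,.064]))
E
python3 go.py .548 -.196 .12
```

```text
[[161 161 150 137 161 149 153 162 160 160 161 161 161 161 161 161 160 163]
 [161 152 128 138 162 132 139 162 162 163 162 163 162 163 163 146 149 165]
 [161 141 125 149 160 121 135 162 162 161 162 163 163 163 163 127 132 164]
 [152 139 151 162 161 138 150 162 162 145 147 162 162 162 162 133 128 164]
 [130 139 163 163 162 162 164 164 150 101 102 126 126 127 129 116 110 157]
 [126 149 161 160 161 162 161 162 110  51  51  56  56  60  65  63  69 121]
 [147 160 161 161 161 140 127 125  59  43  45  45  45  45  46  46  46  68]
 [161 162 161 162 162 100  62  57  41  44  45  45  46  46  46  46  45  47]
 [163 163 162 163 164  80  41  40  41  43  43  43  45  46  45  45  45  56]
 [162 163 163 163 164  78  42  42  42  42  43  43  43  43  44  45  45 105]
 [162 162 161 162 162  78  43  41  42  42  43  43  43  44  43  43  50 152]
 [165 165 164 164 164  78  42  41  40  42  42  42  43  43  44  43  54 165]
 [166 166 165 166 165  82  47  46  43  44  45  43  43  44  44  44  54 165]
 [163 165 165 165 166 117  87  87  72  73  72  61  61  57  52  51  71 165]
 [163 163 164 164 165 144 113 115 104 104 104  95 
[... 461 characters left out ...]
15 250.0989]
-0.196 0.022 -0.006 [359.4073 220.4787] [321.4674 244.8032]
-0.196 0.022 0.006 [359.3415 215.3417] [324.1637 242.4603]
-0.19 -0.022 -0.006 [375.9202 220.8285] [333.3395 251.4514]
-0.19 -0.022 0.006 [375.819  215.6919] [336.0116 249.0433]
-0.19 0.022 -0.006 [356.7993 220.4235] [319.6217 243.7696]
-0.19 0.022 0.006 [356.7391 215.2864] [322.3216 241.4368]
pos [ 0.5518 -0.0828  0.2932] R [[0.027033084103508246, 0.9996335311944924, -0.0014197448651660305], [0.9996345026126225, -0.027032670525177546, 0.0003096945133898144], [0.0002712015248415743, -0.001427597949953932, -0.9999989442063557]] q [-0.149   0.2182 -0.0321  1.322   0.0001  1.4488]
tool shift /20mm [-5.6643 -0.0249  8.6595]
```

Emit:
jog_arm(plan=[[[-1,0,0],[0,0,0],-0.5],[[-1,0,0],[0,0,0],-0.3],[[-1,0,0],[0,0,0],-0.2],[[-1,0,0],[0,0,0],-0.2],[[-1,-0.1,0],[0,0,0],-0.2],[[-1,0,0.5],[0,0,0],-0.2],[[-0.2,0,1],[0,0,0],-0.2],[[0,0,1],[0,0,0],-0.2],[[0,0,1],[0,0,0],-0.2],[[0,0,1],[0,0,0],-0.2],[[0,0,1],[0,0,0],-0.2],[[0,0,1],[0,0,0],-0.2],[[0,0,1],[0,0,0],-0.2],[[0,0,1],[0,0,0],-0.2],[[0,0,1],[0,0,0],-0.2],[[0,0,0],[0,0,0],-0.2],[[0,0,0],[0,0,0],-0.2]])

```text
t: 23.55
position: [0.5469, -0.2039, 0.1037]
tcp_rot: [-3.14, 0.0, 1.548]
wrist_force: [0.1, 0.7, 0.5]
finger_gap: 0.0511
gripper_force: 0.0
```

```bash
python3 go.py .546 -.207 .041; python3 meas.py 300 360
```

```text
pos [ 0.5469 -0.2039  0.1037] R [[0.02271018927798276, 0.9997402895947968, -0.0018975415331410738], [0.9997420239384532, -0.02271083890904533, -0.00032150815318386986], [-0.00036451941425352026, -0.001889750501836512, -0.9999981479826037]] q [-0.3563  0.3648 -0.2774  0.9303 -0.001   1.2372]
tool shift /20mm [-0.1554 -0.038   3.1345]
cap [329.5 201.5  14.1] [ 0.5536 -0.0889  0.21  ]
white blob scene [196 138] [ 39  24 343]
23.65 [-0.3795  0.2959  0.0302] 0.05135539778628681
```

Emit:
jog_arm(plan=[[[-0.15,0,1],[0,0,0],-0.2],[[0,0,1],[0,0,0],-0.2],[[0,0,0.7],[0,0,0],-0.2],[[0,0,0.4],[0,0,0],-0.2],[[0,0,0],[0,0,0],-0.2],[[0,0,0],[0,0,0],1],[[0,0,0],[0,0,0],1],[[0,0,0],[0,0,0],1],[[0,0,0],[0,0,0],1],[[0,0,0],[0,0,0],1],[[0,0,0],[0,0,0],1],[[0,0,0],[0,0,0],1],[[0,0,0],[0,0,0],1]], newtons=30)

```text
t: 24.95
position: [0.547, -0.2077, 0.0431]
tcp_rot: [-3.141, 0.001, 1.547]
wrist_force: [-3.9, 0.0, 5.3]
finger_gap: 0.0112
gripper_force: 31.9
```

Emit:
jog_arm(plan=[[[0.05,0,0],[0,0,0],1],[[0.1,0,0],[0,0,0],1],[[0.1,0,0],[0,0,0],1],[[0.1,0,0],[0,0,0],1],[[0.1,0,0],[0,0,0],1],[[0.15,0,0],[0,0,0],1],[[0.2,0,0],[0,0,0],1],[[0.2,0,0],[0,0,0],1],[[0.2,0,0],[0,0,0],1],[[0.2,0,0],[0,0,0],1],[[0.2,0,0],[0,0,0],1],[[0.2,0,0],[0,0,0],1],[[0.2,0,0],[0,0,0],1],[[0.2,0,0],[0,0,0],1],[[0.2,0,0],[0,0,0],1],[[0.2,0,0],[0,0,0],1],[[0.2,0,0],[0,0,0],1],[[0.2,0,0],[0,0,0],1],[[0.1,0,0],[0,0,0],1],[[0,0,0],[0,0,0],1]])

```text
t: 26.95
position: [0.5486, -0.1463, 0.0431]
tcp_rot: [-3.142, 0.002, 1.547]
wrist_force: [-4.5, -1.8, 5.8]
finger_gap: 0.0114
gripper_force: 32.0
```

```bash
python3 meas.py 270 340
```

```text
cap [311.5 200.5  13.8] [ 0.5548 -0.0529  0.21  ]
cap [279.5 207.5  12.9] [0.5392 0.0107 0.21  ]
white blob scene [196 138] [ 39  24 342]
27.05 [-3.7278 -2.4104  6.4409] 0.011289001943293206
```

Emit:
jog_arm(plan=[[[0.1,0,0],[0,0,0],1],[[0.2,0,0],[0,0,0],1],[[0.2,0,0],[0,0,0],1],[[0.2,0,0],[0,0,0],1],[[0.2,0,0],[0,0,0],1],[[0.2,0,0],[0,0,0],1],[[0.2,0,0],[0,0,0],1],[[0.2,0,0],[0,0,0],1],[[0.2,0,0],[0,0,0],1],[[0.2,0,0],[0,0,0],1],[[0.2,0,0],[0,0,0],1],[[0.2,0,0],[0,0,0],1],[[0.2,0,0],[0,0,0],1],[[0.2,0,0],[0,0,0],1],[[0.2,0,0],[0,0,0],1],[[0.2,0,0],[0,0,0],1],[[0.2,0,0],[0,0,0],1],[[0.2,0,0],[0,0,0],1],[[0.2,0,0],[0,0,0],1],[[0.1,0,0],[0,0,0],1]])

```text
t: 29.05
position: [0.5506, -0.0705, 0.0431]
tcp_rot: [3.141, 0.002, 1.547]
wrist_force: [-3.7, -3.1, 6.2]
finger_gap: 0.0113
gripper_force: 32.0
```

```bash
python3 meas.py 240 310
```

```text
cap [273.5 199.5  14.1] [0.5552 0.023  0.21  ]
white blob scene [196 139] [ 39  23 338]
29.15 [-3.4917 -2.7988  6.4274] 0.01146186537614165
```

Emit:
jog_arm(plan=[[[0.1,0,0],[0,0,0],1],[[0.2,0,0],[0,0,0],1],[[0.2,0,0],[0,0,0],1],[[0.2,0,0],[0,0,0],1],[[0.2,0,0],[0,0,0],1],[[0.2,0,0],[0,0,0],1],[[0.2,0,0],[0,0,0],1],[[0.2,0,0],[0,0,0],1],[[0.2,0,0],[0,0,0],1],[[0.2,0,0],[0,0,0],1],[[0.2,0,0],[0,0,0],1],[[0.2,0,0],[0,0,0],1],[[0.2,0,0],[0,0,0],1],[[0.2,0,0],[0,0,0],1],[[0.2,0,0],[0,0,0],1],[[0.2,0,0],[0,0,0],1],[[0.2,0,0],[0,0,0],1],[[0.2,0,0],[0,0,0],1],[[0.2,0,0],[0,0,0],1],[[0.2,0,0],[0,0,0],1]])

```text
t: 31.15
position: [0.5525, 0.0075, 0.0431]
tcp_rot: [3.141, 0.002, 1.547]
wrist_force: [-2.0, -3.7, 5.7]
finger_gap: 0.0112
gripper_force: 32.0
```

Emit:
jog_arm(plan=[[[0.1,0,0],[0,0,0],1],[[0.1,0,0],[0,0,0],1],[[0.1,0,0],[0,0,0],1],[[0.1,0,0],[0,0,0],1],[[0.1,0,0],[0,0,0],1],[[0.1,0,0],[0,0,0],1],[[0.1,0,0],[0,0,0],1],[[0.1,0,0],[0,0,0],1],[[0.1,0,0],[0,0,0],1],[[0.1,0,0],[0,0,0],1],[[0,0,0],[0,0,0],1]])

```text
t: 32.25
position: [0.5531, 0.0278, 0.0431]
tcp_rot: [3.141, 0.002, 1.547]
wrist_force: [-3.0, -3.1, 5.9]
finger_gap: 0.0111
gripper_force: 32.0
```

```bash
python3 meas.py 130 270
```

```text
cap [191.5 198.5  14. ] [0.5536 0.1863 0.21  ]
cap [152.5 195.5  14.1] [0.558  0.2642 0.21  ]
cap [223.5 197.5  12.9] [0.5571 0.1227 0.21  ]
white blob scene [196 139] [ 58  31 480]
32.35 [-3.074  -1.5258  5.8642] 0.011112361331305375
```

Emit:
jog_arm(plan=[[[0.05,0,0],[0,0,0],1],[[0.05,0,0],[0,0,0],1],[[0.05,0,0],[0,0,0],1],[[0.05,0,0],[0,0,0],1],[[0.05,0,0],[0,0,0],1],[[0.05,0,0],[0,0,0],1],[[0.05,0,0],[0,0,0],1],[[0.05,0,0],[0,0,0],1],[[0.05,0,0],[0,0,0],1],[[0.05,0,0],[0,0,0],1],[[0,0,0],[0,0,0],1]])

```text
t: 33.45
position: [0.5533, 0.0371, 0.0431]
tcp_rot: [3.141, 0.003, 1.546]
wrist_force: [-2.8, -5.3, 5.5]
finger_gap: 0.0112
gripper_force: 32.0
```

Emit:
jog_arm(plan=[[[0.05,0,0],[0,0,0],1],[[0.05,0,0],[0,0,0],1],[[0.05,0,0],[0,0,0],1],[[0,0,0],[0,0,0],1]])

```text
t: 33.85
position: [0.5534, 0.04, 0.0431]
tcp_rot: [3.141, 0.003, 1.546]
wrist_force: [-2.8, -4.6, 5.5]
finger_gap: 0.0111
gripper_force: 32.0
```

```bash
python3 meas.py 130 270
```

```text
cap [185.5 197.5  14.1] [0.5554 0.1983 0.21  ]
cap [152.5 194.5  15.2] [0.5601 0.2643 0.21  ]
cap [217.5 196.5  13.7] [0.5589 0.1348 0.21  ]
white blob scene [196 140] [ 54  28 447]
33.95 [-2.4133 -4.8677  5.9882] 0.011481024503164544
```

Emit:
jog_arm(plan=[[[0.05,0,0],[0,0,0],1],[[0.05,0,0],[0,0,0],1],[[0,0,0],[0,0,0],1]])

```text
t: 34.25
position: [0.5534, 0.0416, 0.0431]
tcp_rot: [3.141, 0.004, 1.546]
wrist_force: [-2.9, -7.2, 6.7]
finger_gap: 0.0116
gripper_force: 32.0
```

Emit:
jog_arm(plan=[[[0.05,0,0],[0,0,0],1],[[0.05,0,0],[0,0,0],1],[[0,0,0],[0,0,0],1]])

```text
t: 34.55
position: [0.5534, 0.0421, 0.0431]
tcp_rot: [3.141, 0.007, 1.546]
wrist_force: [-3.6, -11.8, 6.9]
finger_gap: 0.0114
gripper_force: 32.0
```

The row is closed: the force is rising and motion has stopped. I'll release and go straight up.

Emit:
jog_arm(plan=[[[0.03,0,0],[0,0,0],1],[[0,0,0],[0,0,0],1],[[0,0,0],[0,0,0],-0.2],[[0,0,0],[0,0,0],-0.2],[[0,0,0],[0,0,0],-0.2],[[0,0,0],[0,0,0],-0.2],[[0,0,0],[0,0,0],-0.2],[[0,0,-0.5],[0,0,0],-0.2],[[0,0,-1],[0,0,0],-0.2],[[0,0,-1],[0,0,0],-0.2],[[0,0,-1],[0,0,0],-0.2],[[0,0,-1],[0,0,0],-0.2],[[0,0,-1],[0,0,0],-0.2],[[0,0,-1],[0,0,0],-0.2],[[0,0,-1],[0,0,0],-0.2],[[0,0,-1],[0,0,0],-0.2],[[0,0,-1],[0,0,0],-0.2],[[0,0,-1],[0,0,0],-0.2],[[0,0,0],[0,0,0],-0.2]])

```text
t: 36.45
position: [0.555, 0.0463, 0.2557]
tcp_rot: [3.136, -0.001, 1.548]
wrist_force: [0.4, -0.1, -0.2]
finger_gap: 0.0515
gripper_force: 0.0
```

Emit:
jog_arm(plan=[[[-1,0,-0.5],[0,0,0],-0.2],[[-1,0,-0.5],[0,0,0],-0.2],[[-1,0,-0.5],[0,0,0],-0.2],[[-1,0,0],[0,0,0],-0.2],[[-1,0,0],[0,0,0],-0.2],[[-1,0,0],[0,0,0],-0.2],[[-1,0,0],[0,0,0],-0.2],[[0,0,0],[0,0,0],-0.2],[[0,0,0],[0,0,0],-0.2]])

```text
t: 37.35
position: [0.5497, -0.0939, 0.2816]
tcp_rot: [-3.141, -0.001, 1.547]
wrist_force: [-0.5, 0.1, -0.1]
finger_gap: 0.051
gripper_force: 0.0
```

```bash
python3 meas.py 130 240; python3 - <<'E'
from h import *
np.set_printoptions(precision=4,suppress=True)
T=cams.read_camera("top");g=T["frame"].max(2)
m=(g[200:235,230:320]<55).astype(np.uint8)
n,_,st,ce=cv2.connectedComponentsWithStats(m)
for i in range(1,n):
    if st[i,4]>50:print("fin",st[i]+[230,200,0,0,0],ce[i]+[230,200])
for y in(.0336,.0286,.0236):print(y,[pr(T,[.553,y+d,.064]) for d in(-.022,.022)],"face",pr(T,[.553,y+.07,.048]))
T0=np.load("top0.npz")["frame"].astype(int);d=np.abs(T["frame"]-T0).max(2)>40
d[160:245,130:395]=0
print("changed px elsewhere",d[:330].sum(), [d[265:310,:].sum(), d[145:200,150:235].sum()])
E
```

```text
cap [184.5 198.5  14.1] [0.5533 0.2002 0.21  ]
cap [217.5 196.5  13.4] [0.5589 0.1348 0.21  ]
cap [151.5 195.5  14.1] [0.558  0.2662 0.21  ]
white blob scene [195 138] [ 54  30 433]
37.45 [0.2716 0.2911 0.6005] 0.051193331935910046
fin [312 206   8  29  61] [315.7049 221.3934]
fin [260 212  21   9 152] [269.9605 216.3947]
0.0336 [array([278.7424, 214.0563]), array([259.6066, 213.6497])] face [239.2533 214.4707]
0.0286 [array([280.9163, 214.1024]), array([261.7816, 213.6959])] face [241.3984 214.5162]
0.0236 [array([283.09  , 214.1486]), array([263.9566, 213.7421])] face [243.5434 214.5617]
changed px elsewhere 24595 [np.int64(6199), np.int64(0)]
```

```bash
python3 -c "
from plant import job
print(job.sign_off())"
```

```text
the job is handed in; nothing more can be done
None
```

The fallen can stands upright behind the other two, the row is closed against the front stop with the follower up behind it, and the job was handed in at about 37.5 s; no verdict came back.

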